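# Refit the burr carrier after cleaning

## Task

Put the cleaned coffee grinder back into service: take the steel dosing cup off the top of the grinder and stand it upright on its empty drawn circle on the station mat, setting it down gently. Then lift the burr carrier by its red bar from the slanted drying stand, put it into the grinder's throat and turn it by feel until its hidden lugs drop in and its flange lies fully home on the rim, and let go. Leave the tamper and brush in their drawn spots and do not disturb the other things on the bar.

Things in the scene. Friction and masses are not known exactly. Their poses are not given: they have to be found in the camera images.
- burr_carrier: Burr carrier, 0.36 to 0.6 kg, loose. Origin on its axis at the underside of the steel flange (84 mm across, z 0 to 8 mm); z along the axis towards the grip bar. It starts with its plug hanging in the drying stand's hole, flange flat on the plate, axis leaning 35 degrees from vertical; draw it out at least 35 mm along that axis.
- carrier_grip (a point): On the carrier's axis, 29 mm above its origin, same axes: a good place for the TCP. Red grip bar 64 mm long along x, 14 mm thick across y (grasp it across y), from 8 to 36 mm above the origin.
- carrier_foot (a point): On the carrier's axis, 32 mm below its origin, same axes: level with the ends of its four drive lugs, each 8 mm wide and 10 mm high, 16 to 27 mm from the axis along +x, -x, +y and -y. Above them the round plug, 57.5 mm across with a chamfered foot, is 22 mm long up to the flange.
- drying_stand: Fixed slanted stand: an aluminium plate 120 x 120 x 6 mm with a 65 mm hole, on wire legs, rising away from the robot. Its frame is the slope: origin at the hole's centre on the plate's upper face, 85 mm above the worktop; z square to the plate, leaning 35 degrees from vertical back towards the robot; x up the slope, y level.
- grinder: White compact grinder, fixed, base 170 x 130 mm; front spout at its -x. Origin under its centre on the worktop, z up. On top a steel collar, 88 mm across, bore (throat) 60 mm, from 105 to 140 mm height. In the throat, 22.5 mm below the rim, is a hidden ledge with four slots 13.5 mm wide, a quarter turn apart, left at an unknown angle; it does not move.
- throat_rim (a point): Centre of the throat's mouth, level with the rim, z up; the carrier's origin lies here when home. Until its lugs meet the slots the carrier stands 9.5 mm high, turning freely; within a quarter turn, either way, it drops 9.5 mm until the flange rests on the rim: by its own weight if the fingers are held 2 to 4 mm wider than the bar; if held firmly, press lightly.
- dosing_cup: Steel dosing cup, 68 mm across (straight sides), 82 mm tall, 0.19 kg, open top. Origin at the centre of its underside, z up. It starts upright on the grinder's collar and covers the throat.
- cup_mark (a point): Centre of the empty white circle (76 mm across) on the station mat's upper face, 3 mm above the worktop; z up, x and y along the mat's edges.
- station_mat: Black rubber mat 220 x 220 x 3 mm, fixed; origin under its centre. Drawn on it in white: the cup's circle at x -45, y -55 mm, the tamper's circle at x -45, y +55 mm, and the brush's outline along y at x +75 mm.
- tamper: Wooden-handled tamper, 58 mm across, 90 mm tall, standing in its circle on the mat; origin under its centre. To be left alone.
- brush: Black group brush, 187 mm long along its y, 32 mm wide, 30 mm high, lying in its outline on the mat; origin under its centre. To be left alone.
- syrup_bottle: Pump syrup bottle, 60 mm across, 231 mm tall; origin under its centre. Bystander.
- small_pitcher: Small steel milk pitcher, 68 x 95 mm, 83 mm tall; origin under its centre. Bystander.
- cocoa_shaker: Steel cocoa shaker, 64 mm across, 90 mm tall; origin under its centre. Bystander.
- sugar_jar: Glass jar with a steel lid, 61 mm across, 100 mm tall; origin under its centre. Bystander.
- blue_cup: Blue espresso cup, 63 mm across (82 mm with its handle), 56 mm tall; origin under its centre. Bystander.

How it is judged (in metres and radians):
On the way, in this order (a step that is already met when the one before it is completed fails the run):
1. the dosing cup stands upright on its drawn circle, let go (horizontal distance between dosing_cup and cup_mark below 0.012 m and z of dosing_cup in the frame of cup_mark between -0.004 and 0.004 m and angle between dosing_cup's own z axis and vertical below 0.08 rad and contact force between the fingers and dosing_cup below 0.2 N and linear speed of dosing_cup below 0.02 m/s), for 0.2 s.
2. the burr carrier is in the throat with its flange fully home on the rim (horizontal distance between burr_carrier and throat_rim below 0.004 m and z of burr_carrier in the frame of throat_rim below 0.0025 m and angle between burr_carrier's own z axis and vertical below 0.05 rad), for 0.2 s.
At the end, for the whole second after the job is handed in: The dosing cup stands upright on the mat within 12 mm of the centre of its circle, and the burr carrier sits upright in the throat with its flange on the rim (origin within 4 mm of the throat's axis, at most 2.5 mm above the rim); both released and at rest (all of step 1 and all of step 2 and contact force between the fingers and burr_carrier below 0.2 N and linear speed of burr_carrier below 0.02 m/s); the robot touches nothing.
It fails at once if the tamper or the brush is shifted by more than 20 mm (distance of any of tamper, brush from where it was at the start of the episode above 0.02 m).
It fails at once if a bystander (syrup bottle, milk pitcher, cocoa shaker, sugar jar, blue cup) is shifted by more than 25 mm (distance of any of syrup_bottle, small_pitcher, cocoa_shaker, blue_cup, sugar_jar from where it was at the start of the episode above 0.025 m).
It fails at once if the dosing cup hits the mat hard (over 60 N) (contact force between dosing_cup and station_mat above 60 N).
It also fails if it takes over 62 s, if anything falls off the work surface, if the arm or the gripper's body presses on something with over 40 N, if the wrist force passes 120 N, or if a joint passes its speed limit or range.

## Robot

A 7-joint arm with a two-finger parallel gripper is mounted at the origin on a cart in front of the work surface, level with it; the furniture and walls round the work are solid. World frame = base frame: x ahead of the robot, y to its left, z up, the work surface at z = 0. Lengths are in mm, angles in rad, forces in N, time in s.
With the tool pointing down it reaches from about 400 to 875 mm from the base axis. Payload 4.4 kg.
Tool frame: the origin (TCP) lies between the finger pads, 19 mm behind the fingertips; this is the grasp point; z points along the fingers, y is the line along which they close (so a half turn about z gives the same grasp; the last joint's range is limited). The gripper opens to 85 mm and grips with 20 to 120 N. Pads are 22 mm wide; open, the fingers measure 114 mm over their backs; the gripper's body (76 mm by 85 mm) begins 54 mm behind the grasp point. The pads swing forward as they close: fully open they stand 13 mm farther back than shut.
Start: joints at [1.067, 0.628, 0.038, 1.517, -0.027, 0.996, -0.02], TCP at [275.594, -588.698, 250.013] pointing down, gripper open.
Joint ranges: [-3.06, 3.06], [-0.37, 2.12], [-1.25, 1.32], [0.18, 2.47], [-1.1, 4.24], [0.23, 1.98], [-2.94, 2.94]. Speed limits (rad/s): [2.57, 2.57, 3.14, 3.14, 3.14, 3.14, 3.14].

## Interface

Orientations are given as [roll, pitch, yaw] about the fixed x, y, z axes, in that order (R = Rz(yaw) Ry(pitch) Rx(roll)).
In Python, from cell import ctrl gives the robot as it stands.
- The arm moves only by the tool send_path, called as name(argument=value, ...), one argument or row to a line, values as JSON. Schema: {"type":"object","properties":{"deltas":{"type":"array","items":{"type":"number"},"minItems":7,"maxItems":84},"only":{"type":"string"},"quiet":{"type":"boolean"},"lines":{"type":"string"}},"required":["deltas"],"additionalProperties":false}. deltas is one flat list of numbers that holds 1 to 12 rows one after another, with no inner brackets; each row has 7 numbers: dx, dy, dz in mm, then a rotation vector rx, ry, rz in rad, then the finger opening in mm; each row shifts and turns the commanded pose from where the row before left it, along the tool's axes as they then stand; what a row does not reach is not made up. A row lasts 1/10 s, in which the tool goes at most 50 mm and 0.15 rad, less where a joint would pass 70% of its speed; a pose out of reach is approached as far as the arm can. The fingers move at their own pace and stop on an object; the grip force is fixed at half the most. Time passes only in rows, so rows that do not move let the fingers close. The tool returns the time, the measured TCP pose, the force, the opening and the grip force at its end. only (a regular expression) keeps the lines of the reply that match it, lines (a string "A,B") keeps lines A to B, and quiet returns only ok. Input that does not fit is refused with a message, and nothing moves.
- ctrl.read_state(): the state, without advancing time (a new reading comes with each control period).
- ctrl.get_image(name): name is "scene" or "top" or "wrist"; returns the picture (384x512x3 uint8, blue, green, red); there is no depth.
- ctrl.calibration(name): a dict with "fx", "fy", "cx", "cy" (pixels), "rvec" (rotation vector, rad) and "tvec" (3), from world to camera coordinates, as OpenCV has them; the wrist camera has in their place "hand_eye" (4x4, takes a point from camera to tool coordinates, whose origin is the TCP and whose axes are the flange's). Camera axes: x right, y down, z forward; pixel columns grow to the right and rows downward; lengths in mm; the calibration is good to about 2 mm. A picture is of the moment at which its call begins: read the wrist's pose just before it. calibration takes no time and is no camera call.
- ctrl.finish_job(): hands the job in; it is judged then, once.
The state is a dict: "clock": time; "qpos": joint angles; "qd": joint speeds; "tau": joint torques, N m; "eef_pos": TCP position; "tool_rot": TCP orientation; "force": force on the tool from outside, world axes, zero at the start; "torque": the same for the moment, N m; "width": finger opening in mm; "gripper_force": force on a finger pad.
Only numpy, scipy, OpenCV 4.12 (cv2) and the standard library are available. Lean on these libraries where they do the work, as an engineer would, in place of code of your own. Each camera call takes 0.05 s, during which the arm holds its last target. There are 200 camera calls.

## Working session

There is one attempt and no reset: what is moved stays moved. The work goes in short steps, Python scripts to look and compute and a tool call to move; the robot and the scene stay as the last step left them, time stands still between calls to the robot, and variables do not carry over. Pictures are saved under pics/ and viewed, at most 10 in all, crops included, and the job is handed in when it is done.

```bash
ls; mkdir -p pics; python3 - <<'E'
from cell import ctrl
import cv2,numpy as np
for n in("scene","top"):
    cv2.imwrite(f"pics/{n}0.png",ctrl.get_image(n)); print(n,ctrl.calibration(n))
print(ctrl.calibration("wrist"));s=ctrl.read_state();print(s)
E
```

```text
cell.py
pics
scene {'fx': 485.388754896305, 'fy': 485.388754896305, 'cx': 253.73585397152723, 'cy': 191.75815910662178, 'rvec': array([ 0.88710742, -2.19209265,  1.40410016]), 'tvec': array([ 381.94879988,  269.44713886, 1151.37591628])}
top {'fx': 447.99370306118544, 'fy': 447.99370306118544, 'cx': 256.9899920147611, 'cy': 182.9219837648471, 'rvec': array([ 2.0063251 , -1.73997465,  0.54627267]), 'tvec': array([ -75.92422752,  511.3469303 , 1563.90185253])}
{'fx': 304.6509597517402, 'fy': 304.6509597517402, 'cx': 258.3678620532574, 'cy': 197.73721803469567, 'hand_eye': array([[-6.01657271e-04, -9.61796508e-01, -2.73764707e-01,
         7.01831553e+01],
       [ 9.99999818e-01, -5.92273148e-04, -1.16928570e-04,
        -8.12379265e-01],
       [-4.96819947e-05, -2.73764728e-01,  9.61796689e-01,
        -1.24233510e+02],
       [ 0.00000000e+00,  0.00000000e+00,  0.00000000e+00,
         1.00000000e+00]])}
{'clock': 0.1, 'qpos': array([ 1.06720446,  0.62925638,  0.03843925,  1.5182524 , -0.02698727,
        0.99629402, -0.02001998]), 'qd': array([-0.00048784, -0.00310639, -0.00072155, -0.00209772, -0.00093566,
       -0.00066877, -0.00193595]), 'tau': array([ 2.16581568e-03, -5.64538264e+01,  1.23002686e+00, -1.93975335e+01,
        1.12401330e-02,  5.36947337e-03, -2.02333484e-05]), 'eef_pos': array([ 275.36971962, -588.21598619,  249.18413077]), 'tool_rot': array([-3.13990050e+00,  2.42670313e-05,  4.37783643e-01]), 'force': array([-0.60513908,  0.66723639,  0.16526757]), 'torque': array([ 0.01531007, -0.00640443,  0.04779906]), 'gripper_force': 0.0, 'width': 85.36554217485394}
```

View pics/scene0.png

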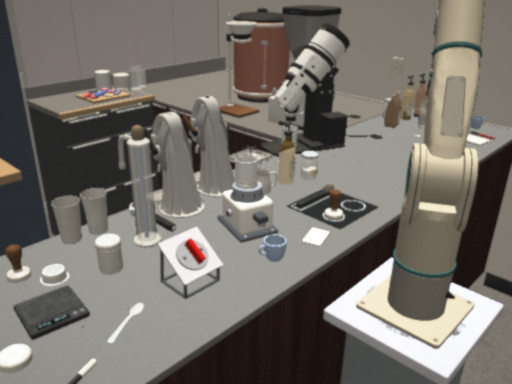

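View pics/top0.png

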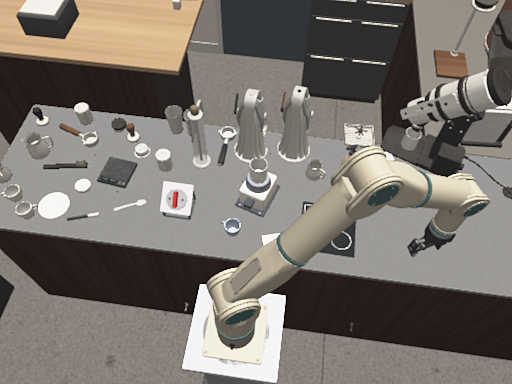

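```bash
cat > h.py <<'E'
from cell import ctrl
import cv2,numpy as np
from scipy.spatial.transform import Rotation as Ro
def cam(n,st=None):
    c=ctrl.calibration(n);K=np.array([[c['fx'],0,c['cx']],[0,c['fy'],c['cy']],[0,0,1]])
    if n=='wrist':
        T=np.eye(4);T[:3,:3]=Ro.from_euler('xyz',st['tool_rot']).as_matrix();T[:3,3]=st['eef_pos'];T=T@c['hand_eye']
        return K,T[:3,:3].T,-T[:3,:3].T@T[:3,3]
    return K,Ro.from_rotvec(c['rvec']).as_matrix(),np.array(c['tvec'])
def ray(C,uv):
    K,R,t=C;o=-R.T@t;d=R.T@np.linalg.inv(K)@np.array([*uv,1.]);return o,d/np.linalg.norm(d)
def plane(C,uv,z):
    o,d=ray(C,uv);return o+d*(z-o[2])/d[2]
def proj(C,p):
    K,R,t=C;q=K@(R@np.asarray(p,float)+t);return q[:2]/q[2]
def tri(c1,u1,c2,u2):
    o1,d1=ray(c1,u1);o2,d2=ray(c2,u2);s=np.linalg.lstsq(np.c_[d1,-d2],o2-o1,rcond=None)[0]
    a=o1+s[0]*d1;b=o2+s[1]*d2;return (a+b)/2,np.linalg.norm(a-b)
def red(im):
    m=((im[...,2]>110)&(im[...,1]<60)&(im[...,0]<60)).astype(np.uint8);return m
def big(m):
    n,l,s,c=cv2.connectedComponentsWithStats(m);k=1+np.argmax(s[1:,4]);return l==k,s[k],c[k]
E
python3 - <<'E'
from h import *
S=cam('scene');T=cam('top');si=cv2.imread('pics/scene0.png');ti=cv2.imread('pics/top0.png')
r=[]
for im in(si,ti):
    m=red(im);m2=m.copy()
    if im is si:m2[:,:150]=0;m2[:200]=0;m2[:,230:]=0
    else: m2[:180]=0;m2[:,:150]=0;m2[:,200:]=0
    k,s,c=big(m2);print(s,c,cv2.minAreaRect(np.argwhere(k)[:,::-1].astype(np.float32)));r.append(c)
print(tri(S,r[0],T,r[1]))
print('circle',plane(S,(354,206),3),plane(T,(341,240),3))
a=cv2.resize(si[120:300,150:410],None,fx=3,fy=3,interpolation=3)
b=cv2.resize(ti[130:270,150:370],None,fx=3.6,fy=3.6,interpolation=3)
cv2.imwrite('pics/sc.png',a);cv2.imwrite('pics/tc.png',b)
E
```

```text
[186 240  18  22 174] [194.39655172 250.27586207] ((194.6999969482422, 250.59999084472656), (23.799999237060547, 8.0), 53.13010025024414)
[173 192   5  15  32] [174.9375  199.09375] ((174.81967163085938, 198.98361206054688), (3.0782151222229004, 14.304647445678711), 5.19442892074585)
(array([434.57992108, 307.16620463,  97.40805022]), np.float64(1.5588328987467628))
circle [ 391.15287131 -341.7006925     3.        ] [ 399.95876038 -354.80313741    3.        ]
```

View pics/sc.png

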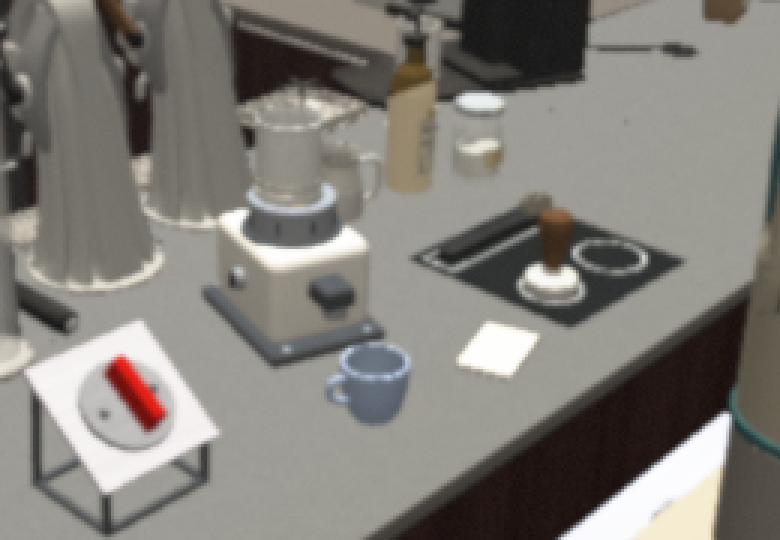

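View pics/tc.png

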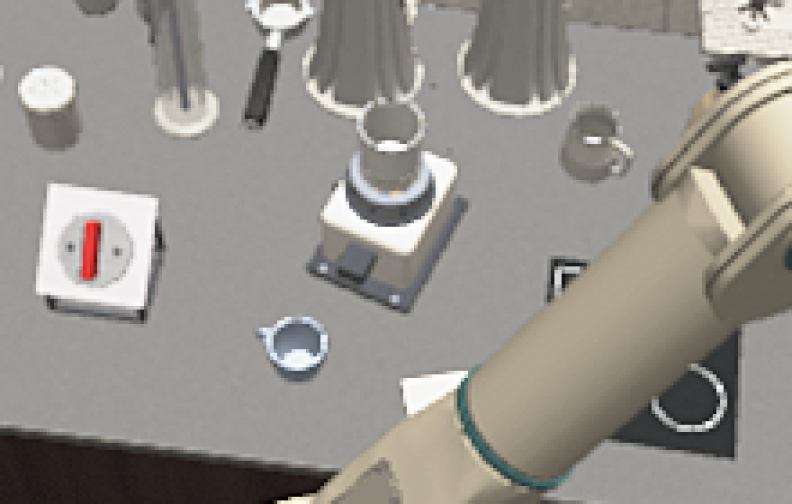

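```bash
python3 - <<'E'
from h import *
S=cam('scene');T=cam('top');si=cv2.imread('pics/scene0.png');ti=cv2.imread('pics/top0.png')
def white(im,box,thr=120):
    x0,y0,x1,y1=box;m=np.zeros(im.shape[:2],np.uint8);m[y0:y1,x0:x1]=(im[y0:y1,x0:x1].min(2)>thr)
    k,s,c=big(m);p=np.argwhere(k)[:,::-1].astype(np.float32);e=cv2.fitEllipse(cv2.convexHull(p));print(s,e);return e[0]
a=white(si,(339,198,368,213));b=white(ti,(328,229,353,252))
print(plane(S,a,3),plane(T,b,3))
# cup rim: eyeballed
for su,tu,z in(((289,115),(391.5,124),222),):
    su=np.array(su)/3+[150,120];tu=np.array(tu)/3.6+[150,130]
    print('cup',plane(S,su,z),plane(T,tu,z),tri(S,su,T,tu))
su=np.array((293,199))/3+[150,120];tu=np.array((391,182))/3.6+[150,130]
print('collar',plane(S,su,140),plane(T,tu,140),tri(S,su,T,tu))
for n,su,tu,z in(('blue',(375,357),(297,340),56),('tamper',(555,215),None,90),('syrup',(409,185),None,0),('sugar',(478,105),None,100),('pitcher',None,(594,122),83),('shaker',None,(48,88),90)):
    if su:print(n,plane(S,np.array(su)/3+[150,120],z))
    if tu:print(n,plane(T,np.array(tu)/3.6+[150,130],z))
for uv in((32,373),(143,322),(215,432),(105,490)): print('plate',plane(S,np.array(uv)/3+[150,120],85))
for uv in((410,260),(683,260),(572,325)): print('mat',plane(S,np.array(uv)/3+[150,120],3))
E
```

```text
Traceback (most recent call last):
cv2.error: OpenCV(4.12.0) /io/opencv/modules/imgproc/src/shapedescr.cpp:361: error: (-201:Incorrect size of input array) There should be at least 5 points to fit the ellipse in function 'fitEllipseNoDirect'
```

```bash
python3 - <<'E'
from h import *
S=cam('scene');T=cam('top');si=cv2.imread('pics/scene0.png');ti=cv2.imread('pics/top0.png')
def white(im,box,thr=85):
    x0,y0,x1,y1=box;m=np.zeros(im.shape[:2],np.uint8);m[y0:y1,x0:x1]=(im[y0:y1,x0:x1].min(2)>thr)
    p=np.argwhere(m)[:,::-1].astype(np.float32);e=cv2.fitEllipse(cv2.convexHull(p));print(len(p),e);return e[0]
a=white(si,(340,198,368,212));b=white(ti,(330,229,353,252))
print(plane(S,a,3),plane(T,b,3))
for su,tu,z in(((289,115),(391.5,124),222),):
    su=np.array(su)/3+[150,120];tu=np.array(tu)/3.6+[150,130]
    print('cup',plane(S,su,z),plane(T,tu,z),tri(S,su,T,tu))
su=np.array((293,199))/3+[150,120];tu=np.array((391,182))/3.6+[150,130]
print('collar',plane(S,su,140),plane(T,tu,140),tri(S,su,T,tu))
for n,su,tu,z in(('blue',(375,357),(297,340),56),('tamper',(555,215),None,90),('syrup',(409,185),None,0),('sugar',(478,105),None,100),('pitcher',None,(594,122),83),('shaker',None,(48,88),90)):
    if su:print(n,plane(S,np.array(su)/3+[150,120],z))
    if tu:print(n,plane(T,np.array(tu)/3.6+[150,130],z))
for uv in((410,260),(683,260),(572,325)): print('mat',plane(S,np.array(uv)/3+[150,120],3))
s=ctrl.read_state();cv2.imwrite('pics/w0.png',ctrl.get_image('wrist'))
E
```

```text
194 ((352.9200439453125, 205.06472778320312), (14.625118255615234, 32.011390686035156), 78.75575256347656)
158 ((339.6501159667969, 238.81341552734375), (19.201526641845703, 25.412960052490234), 130.86280822753906)
[ 397.59924988 -345.09948754    3.        ] [ 404.39272122 -349.35649387    3.        ]
cup [554.76581743   6.35118927 222.        ] [556.82913521  -2.88405325 222.        ] (array([561.6382918 ,  -1.99850734, 217.12496897]), np.float64(2.2513310602310126))
collar [541.57875139  13.49722443 140.        ] [539.35290942  -6.37515418 140.        ] (array([552.69740814,  -3.4976777 , 127.9335566 ]), np.float64(9.429606796425144))
blue [377.63619437  74.96648341  56.        ]
blue [378.16347647  71.88560567  56.        ]
tamper [ 398.47163333 -230.17667771   90.        ]
syrup [ 684.56080001 -340.46128043    0.        ]
sugar [ 637.75819514 -408.87175116  100.        ]
pitcher [ 695.36219798 -223.31732818   83.        ]
shaker [644.58599258 408.38693624  90.        ]
mat [ 546.94573171 -178.62249269    3.        ]
mat [ 332.38371017 -393.60429659    3.        ]
mat [ 335.75656181 -182.87342284    3.        ]
```

send_path(
  deltas=[0,0,-25,0,0,0.146,85,0,0,-25,0,0,0.146,85,0,0,-25,0,0,0.146,85,24,-37,0,0,0,0,85,24,-37,0,0,0,0,85,24,-37,0,0,0,0,85,24,-37,0,0,0,0,85,24,-37,0,0,0,0,85,24,-37,0,0,0,0,85,24,-37,0,0,0,0,85,0,0,0,0,0,0,85,0,0,0,0,0,0,85],
)

```text
clock: 1.35
eef_pos: [444.2, -328.6, 324.9]
tool_rot: [-3.141, 0.0, 0.003]
force: [-0.1, -0.1, -0.4]
width: 84.7
gripper_force: 0.0
```

```bash
python3 - <<'E'
from h import *
s=ctrl.read_state();im=ctrl.get_image('wrist');print(s['eef_pos'],s['tool_rot']);cv2.imwrite('pics/w1.png',im)
C=cam('wrist',s);p=proj(C,(398,-345,3));print(p)
x,y=p.astype(int);g=im.min(2);m=np.zeros_like(g);m[y-50:y+50,x-50:x+50]=g[y-50:y+50,x-50:x+50]>110
k,st,c=big(m);e=cv2.fitEllipse(cv2.convexHull(np.argwhere(k)[:,::-1].astype(np.float32)));print(st,e,plane(C,e[0],3))
E
```

```text
[ 444.22768264 -328.63912278  324.87986238] [-3.14147790e+00  3.75043206e-04  2.91408738e-03]
[269.87947719 190.69475533]
[ 219  140  100  100 1868] ((285.27069091796875, 204.04635620117188), (95.76763153076172, 158.07716369628906), 47.36934280395508) [ 376.93205547 -368.84053659    3.        ]
```

View pics/w1.png

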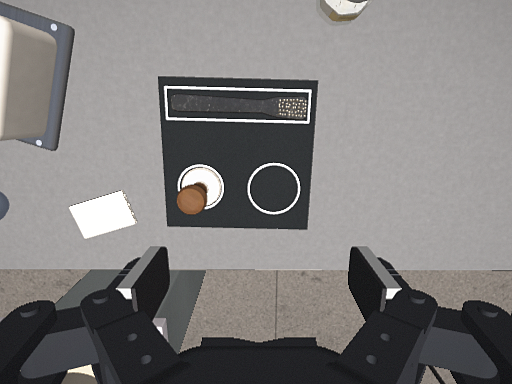

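send_path(
  deltas=[14,-41,0,0,0,0,85,14,-41,0,0,0,0,85,14,-41,0,0,0,0,85,14,-41,0,0,0,0,85,14,-41,0,0,0,0,85,14,-41,0,0,0,0,85,14,-41,0,0,0,0,85,14,-41,0,0,0,0,85,0,0,0,0,0,0,85,0,0,0,0,0,0,85],
)

```text
clock: 2.4
eef_pos: [555.8, -2.8, 324.7]
tool_rot: [3.141, 0.001, -0.001]
force: [0.2, -0.5, -1.1]
width: 84.9
gripper_force: 0.0
```

```bash
python3 - <<'E'
from h import *
im=cv2.imread('pics/w1.png');C=cam('wrist',dict(eef_pos=np.array([444.2277,-328.639,324.88]),tool_rot=[-3.14148,.000375,.002914]))
g=im.min(2);m=np.zeros_like(g);m[159:219,243:305]=g[159:219,243:305]>110
k,st,c=big(m);e=cv2.fitEllipse(cv2.convexHull(np.argwhere(k)[:,::-1].astype(np.float32)));print(st,e,plane(C,e[0],3))
for u in((158,77),(318,80),(308,229),(167,227)):print(plane(C,u,3))
s=ctrl.read_state();im=ctrl.get_image('wrist');print(s['eef_pos'],s['tool_rot']);cv2.imwrite('pics/w2.png',im)
C=cam('wrist',s);print(proj(C,(556,1,222)),proj(C,(556,1,140)))
E
```

```text
[247 163  54  52 440] ((273.3717346191406, 188.0826416015625), (51.56614303588867, 53.18299102783203), 73.89502716064453) [ 402.08369347 -350.21794336    3.        ]
[ 558.32146879 -189.89623999    3.        ]
[ 554.97734103 -409.00577441    3.        ]
[ 336.08114914 -405.57397021    3.        ]
[ 338.8983697  -184.67590275    3.        ]
[555.78738967  -2.75532563 324.66595786] [ 3.14057677e+00  6.53593588e-04 -6.04319635e-04]
[254.80087207 203.80114276] [255.62520649 180.60148518]
```

View pics/w2.png

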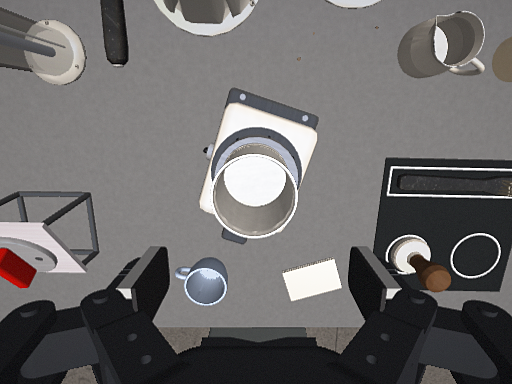

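```bash
python3 - <<'E'
from h import *
im=cv2.imread('pics/w2.png');C=cam('wrist',dict(eef_pos=np.array([555.787,-2.755,324.666]),tool_rot=[3.140577,.00065,-.0006]))
for z in(212,222):print(z,plane(C,(255,195),z))
for u in((212,195),(298,195),(255,238),(255,151)):print(plane(C,u,222))
g=cv2.cvtColor(im,6)[135:250,195:315];cc=cv2.HoughCircles(cv2.GaussianBlur(g,(3,3),0),cv2.HOUGH_GRADIENT,1,5,param1=150,param2=20,minRadius=25,maxRadius=55);print(cc[0][:6]+[195,135,0])
c=cv2.HoughCircles
cv2.imwrite('pics/w2c.png',cv2.resize(im[120:260,180:330],None,fx=4,fy=4,interpolation=3))
E
```

```text
212 [560.35262965   0.92485986 212.        ]
222 [563.10932463   0.8151549  222.        ]
[563.15684148  34.02330531 222.        ]
[563.06179626 -32.40104486 222.        ]
[527.21737667   0.96720589 222.        ]
[596.96846968   0.67171557 222.        ]
[[252.5        195.5         42.20000076]
 [254.5        175.5         30.79999924]
 [257.5        195.5         40.        ]
 [258.5        184.5         47.79999924]
 [248.5        189.5         44.5       ]
 [251.5        182.5         47.79999924]]
```

View pics/w2c.png

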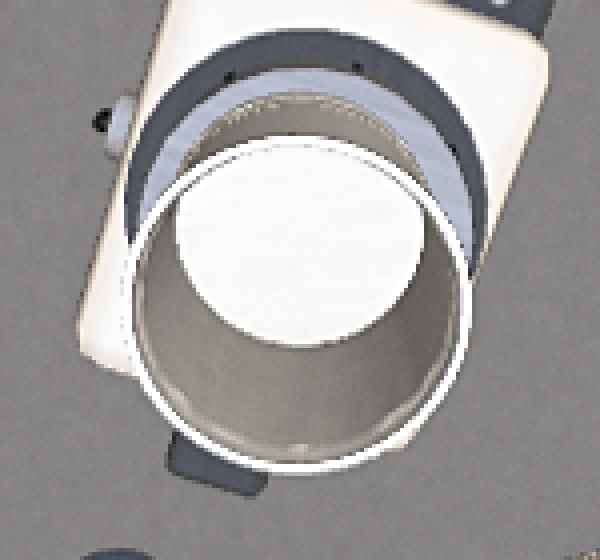

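send_path(
  deltas=[6,-4,20,0,0,0,85,0,0,40,0,0,0,85,0,0,40,0,0,0,85,0,0,27,0,0,0,85,0,0,0,0,0,0,85,0,0,0,0,0,0,85,0,0,0,0,0,0,50,0,0,0,0,0,0,50,0,0,0,0,0,0,50,0,0,0,0,0,0,50],
)

```text
clock: 3.45
eef_pos: [563.1, 1.5, 200.4]
tool_rot: [3.141, -0.004, -0.001]
force: [-1.0, -0.5, 6.3]
width: 66.5
gripper_force: 66.9
```

send_path(
  deltas=[0,0,-15,0,0,0,50,0,0,-40,0,0,0,50,-5,11,-35,0,0,0,50,-18,39,0,0,0,0,50,-18,39,0,0,0,0,50,-18,39,0,0,0,0,50,-18,39,0,0,0,0,50,-18,39,0,0,0,0,50,-18,39,0,0,0,0,50,-18,39,0,0,0,0,50,-18,39,0,0,0,0,50],
)

```text
clock: 4.55
eef_pos: [411.9, -322.3, 289.1]
tool_rot: [3.141, -0.002, -0.0]
force: [0.9, -0.5, -1.6]
width: 66.1
gripper_force: 67.8
```

send_path(
  deltas=[-12,28,0,0,0,0,50,0,0,0,0,0,0,50,0,0,0,0,0,0,50],
)

```text
clock: 4.85
eef_pos: [400.3, -349.2, 288.6]
tool_rot: [3.141, -0.001, -0.002]
force: [1.4, 0.7, -2.4]
width: 66.3
gripper_force: 67.9
```

send_path(
  deltas=[2,1,40,0,0,0,50,0,0,40,0,0,0,50,0,0,40,0,0,0,50,0,0,40,0,0,0,50,0,0,30,0,0,0,50,0,0,20,0,0,0,50,0,0,0,0,0,0,50,0,0,0,0,0,0,50],
)

```text
clock: 5.65
eef_pos: [403.7, -348.9, 78.5]
tool_rot: [-3.141, -0.001, 0.002]
force: [0.5, -0.5, -1.7]
width: 66.5
gripper_force: 67.9
```

```bash
python3 - <<'E'
from h import *
s=ctrl.read_state();print(s['eef_pos'],s['force'])
w=ctrl.get_image('wrist');sc=ctrl.get_image('scene')
a=cv2.resize(sc[160:250,290:390],(440,396),interpolation=3)
cv2.imwrite('pics/p1.png',np.hstack([cv2.resize(w[60:384,100:420],(360,396)),a]))
E
```

```text
[ 403.70083784 -348.94027466   78.54884839] [ 0.49401258 -0.53456923 -1.70715461]
```

View pics/p1.png

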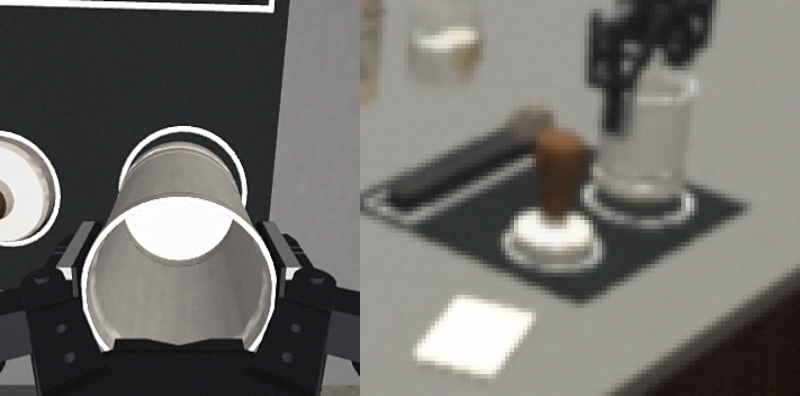

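```bash
python3 - <<'E'
from h import *
s=ctrl.read_state();C=cam('wrist',s)
for u,v in((183,127),(120,185),(247,185)):print(plane(C,(u*320/360+100,v*324/396+60),3))
print(plane(C,(184*320/360+100,145*324/396+60),18))
E
```

```text
[ 440.1280727  -351.80067931    3.        ]
[ 406.96206402 -313.07957412    3.        ]
[ 406.93898515 -391.42165197    3.        ]
[ 433.37188866 -352.15810105   18.        ]
```

send_path(
  deltas=[-2,1,6,0,0,0,50,0,0,3,0,0,0,50,0,0,2,0,0,0,50,0,0,2,0,0,0,50,0,0,1,0,0,0,50,0,0,0,0,0,0,50],
)

```text
clock: 6.35
eef_pos: [400.6, -350.7, 63.8]
tool_rot: [-3.141, 0.0, -0.0]
force: [-0.1, -0.4, -1.8]
width: 66.7
gripper_force: 67.9
```

send_path(
  deltas=[1,0,1,0,0,0,50,0,0,1,0,0,0,50,0,0,0,0,0,0,50],
)

```text
clock: 6.65
eef_pos: [401.1, -350.8, 63.5]
tool_rot: [-3.142, 0.0, -0.001]
force: [-3.5, 1.8, 13.1]
width: 66.7
gripper_force: 69.5
```

send_path(
  deltas=[0,0,1,0,0,0,50,0,0,0,0,0,0,50],
)

```text
clock: 6.85
eef_pos: [401.1, -350.8, 63.4]
tool_rot: [3.142, 0.0, -0.001]
force: [-5.5, 3.4, 23.3]
width: 66.3
gripper_force: 70.6
```

send_path(
  deltas=[0,0,-1,0,0,0,50,0,0,-0.5,0,0,0,50,0,0,0,0,0,0,75,0,0,0,0,0,0,85,0,0,0,0,0,0,85,0,0,0,0,0,0,85],
)

```text
clock: 7.45
eef_pos: [401.8, -350.7, 62.4]
tool_rot: [3.142, -0.0, -0.0]
force: [-0.8, 0.2, -0.1]
width: 84.8
gripper_force: 0.0
```

send_path(
  deltas=[0,0,-10,0,0,0,85,0,0,-20,0,0,0,85,0,0,-40,0,0,0,85,0,0,-45,0,0,0,85,0,0,-45,0,0,0,85,0,0,-45,0,0,0,85,0,0,-40,0,0,0,85,0,0,0,0,0,0,85,0,0,0,0,0,0,85],
)

```text
clock: 8.35
eef_pos: [401.8, -350.8, 308.9]
tool_rot: [3.14, -0.002, -0.0]
force: [0.0, -0.0, -1.4]
width: 85.1
gripper_force: 0.0
```

```bash
python3 - <<'E'
from h import *
s=ctrl.read_state();print(s['eef_pos']);C=cam('wrist',s);w=ctrl.get_image('wrist');cv2.imwrite('pics/w3.png',w)
print(proj(C,(402,-351,85)),plane(C,(273,188),3))
g=cv2.cvtColor(w,6);print(cv2.HoughCircles(g[150:330,180:340],cv2.HOUGH_GRADIENT,1,10,param1=150,param2=25,minRadius=20,maxRadius=60)[0][:4]+[180,150,0])
E
```

```text
[ 401.7604731  -350.81359589  308.89689468]
[259.19909146 173.66809501] [ 364.47852103 -371.38775856    3.        ]
[[258.5        172.5         26.79999924]
 [260.5        162.5         25.70000076]
 [182.5        162.5         23.        ]
 [250.5        161.5         30.10000038]]
```

send_path(
  deltas=[17,-39,0,0,0,0,85,17,-39,0,0,0,0,85,17,-39,0,0,0,0,85,17,-39,0,0,0,0,85,17,-39,0,0,0,0,85,17,-39,0,0,0,0,85,17,-39,0,0,0,0,85,17,-39,0,0,0,0,85,17,-39,0,0,0,0,85,0,0,0,0,0,0,85,0,0,0,0,0,0,85],
)

```text
clock: 9.5
eef_pos: [553.8, 1.3, 305.7]
tool_rot: [3.141, 0.004, 0.002]
force: [-0.0, -0.7, 0.1]
width: 85.1
gripper_force: 0.0
```

```bash
python3 - <<'E'
from h import *
s=ctrl.read_state();print(s['eef_pos']);C=cam('wrist',s);w=ctrl.get_image('wrist')
p=proj(C,(562,1,140));print(p);x,y=p.astype(int)
g=cv2.cvtColor(w,6);c=cv2.HoughCircles(g[y-60:y+60,x-60:x+60],cv2.HOUGH_GRADIENT,1,10,param1=150,param2=20,minRadius=20,maxRadius=60)[0][:5]+[x-60,y-60,0]
print(c,[plane(C,q[:2],140) for q in c]);print('depth scale', 304.65/np.linalg.norm(ray(C,p)[0]-[562,1,140])*30)
v=w.copy();np.save('pics/w4s.npy',np.r_[s['eef_pos'],s['tool_rot']]);cv2.imwrite('pics/w4.png',w)
a=cv2.resize(w[y-60:y+60,x-60:x+60],(400,400),interpolation=3);a=np.hstack([a,cv2.resize(w[100:384,0:280],(400,400))]);cv2.imwrite('pics/w4c.png',a)
E
```

```text
[553.83521415   1.25698327 305.6628602 ]
[259.72201896 176.37392719]
[[260.5        172.5         47.90000153]
 [252.5        165.5         38.20000076]
 [265.5        163.5         37.20000076]
 [261.5        186.5         36.09999847]
 [249.5        179.5         35.        ]] [array([5.65820967e+02, 2.60021101e-01, 1.40000000e+02]), array([572.63943845,   7.9677263 , 140.        ]), array([574.59865798,  -4.49869141, 140.        ]), array([551.88807155,  -0.77233297, 140.        ]), array([558.87928582,  10.93360566, 140.        ])]
depth scale 30.85458592397155
```

View pics/w4c.png

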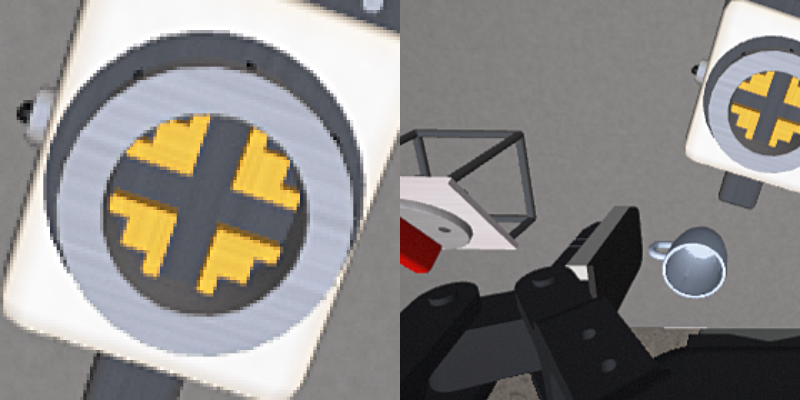

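send_path(
  deltas=[-20,-38,0,0,0,0,85,-20,-38,0,0,0,0,85,-20,-38,0,0,0,0,85,-20,-38,0,0,0,0,85,-20,-38,0,0,0,0,85,-20,-38,0,0,0,0,85,-20,-38,0,0,0,0,85,-20,-38,0,0,0,0,85,0,0,0,0,0.122,0,85,0,0,0,0,0.122,0,85,0,0,0,0,0.122,0,85,0,0,0,0,0.122,0,85],
)

```text
clock: 10.75
eef_pos: [394.5, 301.8, 304.2]
tool_rot: [3.135, -0.419, 0.0]
force: [0.7, -0.1, 0.1]
width: 84.5
gripper_force: 0.0
```

send_path(
  deltas=[0,0,0,0,0.122,0,85,0,0,0,0,0,0,85,0,0,0,0,0,0,85],
)

```text
clock: 11.05
eef_pos: [395.9, 303.4, 299.2]
tool_rot: [3.127, -0.455, 0.003]
force: [0.7, 0.9, -0.4]
width: 84.9
gripper_force: 0.0
```

```bash
python3 - <<'E'
from h import *
w=cv2.imread('pics/w4.png');q=np.load('pics/w4s.npy');C=cam('wrist',dict(eef_pos=q[:3],tool_rot=q[3:]))
print('throat',plane(C,(260.65,179.9),140),'outer',plane(C,(261.1,179.3),140))
cr=w[116:236,199:319].astype(int);y=((cr[...,2]-cr[...,0])>60)
P=np.array([plane(C,(u+199,v+116),117.5)[:2] for v,u in np.argwhere(y)])
c=plane(C,(260.65,179.9),140)[:2];d=P-c
# yellow-free arms: angle minimizing yellow count
best=[(((abs((d@[np.cos(a),np.sin(a)]))<5)|(abs(d@[-np.sin(a),np.cos(a)])<5)).sum(),np.degrees(a)) for a in np.radians(range(-45,45))]
print(len(P),P.mean(0),sorted(best)[:12])
s=ctrl.read_state();C=cam('wrist',s);print(s['eef_pos'],s['tool_rot'],s['qpos']);w=ctrl.get_image('wrist');cv2.imwrite('pics/w5.png',w);np.save('pics/w5s.npy',np.r_[s['eef_pos'],s['tool_rot']])
k,st,cc=big(red(w));print(st,cc)
E
```

```text
throat [5.58650858e+02 3.53098349e-03 1.40000000e+02] outer [ 5.59248678e+02 -4.31598452e-01  1.40000000e+02]
1119 [5.57239090e+02 5.52203462e-01] [(np.int64(0), np.float64(-19.0)), (np.int64(0), np.float64(-18.0)), (np.int64(6), np.float64(-20.0)), (np.int64(6), np.float64(-17.0)), (np.int64(12), np.float64(-16.0)), (np.int64(13), np.float64(-21.0)), (np.int64(24), np.float64(-22.0)), (np.int64(26), np.float64(-14.999999999999998)), (np.int64(42), np.float64(-14.0)), (np.int64(43), np.float64(-23.0)), (np.int64(61), np.float64(-24.000000000000004)), (np.int64(62), np.float64(-13.0))]
[395.9102336  303.37209664 299.21907958] [ 3.12714176e+00 -4.55173119e-01  3.01382019e-03] [-1.32510314  0.26957882  0.46220822  2.16039661  0.50648203  0.51133096
 -2.88171415]
[245 197  14  59 713] [251.54698457 225.55680224]
```

View pics/w5.png

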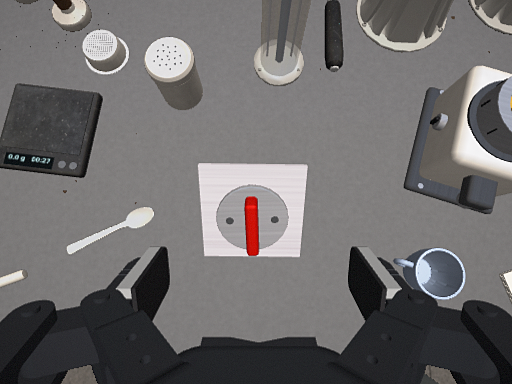

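```bash
cat > st.py <<'E'
from h import *
def stand(C,fc,corners,w):
    O8=plane(C,fc,85+8*np.cos(.6109));n=np.array([-np.sin(.6109),0,np.cos(.6109)])
    for it in range(3):
        O=O8-8*n
        def on(uv,h):
            o,d=ray(C,uv);return o+d*(((O+h*n-o)@n)/(d@n))
        c=np.array([on(u,0) for u in corners]);e=c[1]-c[0]+c[2]-c[3];yaw=np.arctan2(-e[0],e[1]) if e[1]>0 else np.arctan2(e[0],-e[1])
        n=np.array([-np.sin(.6109)*np.cos(yaw),-np.sin(.6109)*np.sin(yaw),np.cos(.6109)])
    print('O',O,'plate mid',c.mean(0),'sides',np.linalg.norm(np.diff(c[[0,1,2,3,0]],axis=0),axis=1),'yaw',yaw)
    k,st,cc=big(red(w));r=np.argwhere(k);ys=[st[1]+4,st[1]+st[3]-6]
    p=[on((r[r[:,0]==y][:,1].mean(),y),36) for y in ys];d=p[0]-p[1];d/=np.linalg.norm(d)
    yl=np.array([-np.sin(yaw),np.cos(yaw),0]);xl=np.cross(yl,n)
    top=on((r[r[:,0]==st[1]][:,1].mean(),st[1]),36);bot=on((r[r[:,0]==st[1]+st[3]-1][:,1].mean(),st[1]+st[3]-1),36)
    print('bar angle in plate',np.arctan2(d@yl,d@xl),'len',np.linalg.norm(top-bot),'bar mid->O',(top+bot)/2-36*n)
    return O,n,xl,yl
E
python3 - <<'E'
from st import *
w=cv2.imread('pics/w5.png');q=np.load('pics/w5s.npy');C=cam('wrist',dict(eef_pos=q[:3],tool_rot=q[3:]))
stand(C,(252.4,218),[(198,164),(308,165),(299,257),(206,255)],w)
E
```

```text
O [447.88768593 308.353222    85.        ] plate mid [449.24487819 307.98137128  85.95490561] sides [120.03402922 121.70678833 116.95728859 119.66803657] yaw -0.01805664206874894
bar angle in plate 0.03639333534982613 len 71.03002387622611 bar mid->O [451.15705006 309.09189116  87.2796901 ]
```

send_path(
  deltas=[0,0,0,0,0,0.15,85,0,0,0,0,0,0.15,85,0,0,0,0,0,0.15,85,0,0,0,0,0,0.15,85,0,0,0,0,0,0.15,85,0,0,0,0,0,0.15,85,0,0,0,0,0,0.15,85,0,0,0,0,0,0.15,85,0,0,0,0,0,0.15,85,0,0,0,0,0,0.15,85,0,0,0,0,0,0.15,85,0,0,0,0,0,0.15,85],
)

```text
clock: 12.3
eef_pos: [422.0, 279.4, 255.1]
tool_rot: [-2.705, 0.117, -1.74]
force: [4.2, 11.0, 1.0]
width: 84.9
gripper_force: 0.0
```

send_path(
  deltas=[0,0,0,0,0,0.15,85,0,0,0,0,0,0.15,85,0,0,0,0,0,0.15,85,0,0,0,0,0,0.15,85,0,0,0,0,0,0.15,85,0,0,0,0,0,0.15,85,0,0,0,0,0,0.15,85,0,0,0,0,0,0.15,85,0,0,0,0,0,0.14,85,0,0,0,0,0,0,85,0,0,0,0,0,0,85],
)

```text
clock: 13.4
eef_pos: [411.4, -27.0, 282.0]
tool_rot: [3.049, 0.398, -2.755]
force: [-0.2, 0.5, -0.0]
width: 85.1
gripper_force: 0.0
```

```bash
python3 -c "
from cell import ctrl;print(ctrl.read_state()['qpos'])"
```

```text
[-0.72625667  0.38904196  1.31812027  2.34607502 -1.09936375  0.86882402
 -2.94082985]
```

send_path(
  deltas=[0,0,0,0,0,-0.15,85,0,0,0,0,0,-0.15,85,0,0,0,0,0,-0.15,85,0,0,0,0,0,-0.15,85,0,0,0,0,0,-0.15,85,0,0,0,0,0,-0.15,85],
)

```text
clock: 14.0
eef_pos: [411.6, -23.1, 282.1]
tool_rot: [-2.872, 0.31, -1.778]
force: [0.3, -0.0, 0.0]
width: 85.1
gripper_force: 0.0
```

```bash
python3 - <<'E'
from h import *
s=ctrl.read_state();print(s['qpos'],Ro.from_euler('xyz',s['tool_rot']).as_matrix()[:,2])
w=ctrl.get_image('top');o=cv2.imread('pics/top0.png')
cv2.imwrite('pics/t2.png',cv2.resize(w[100:300,120:400],None,fx=2.8,fy=2.8))
E
```

```text
[-0.63528297  0.28045174  1.09802406  2.34504396 -1.01789165  0.72513014
 -2.16035384] [ 0.3208072   0.23333063 -0.91795401]
```

View pics/t2.png

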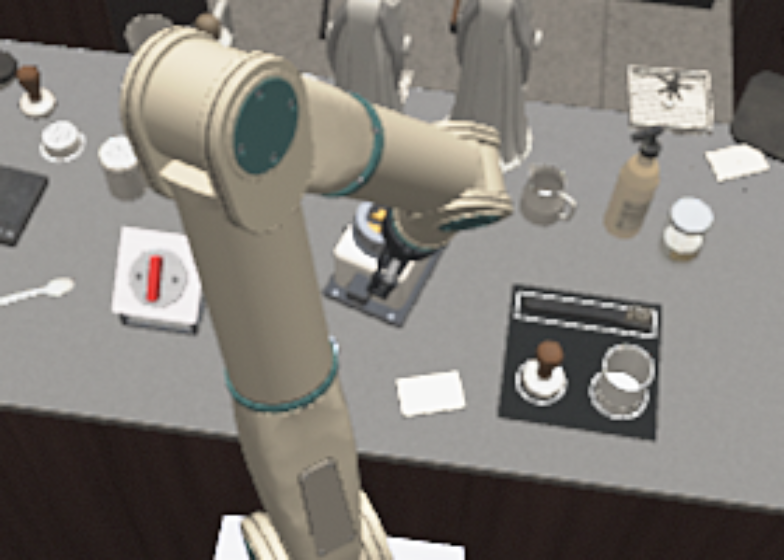

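send_path(
  deltas=[0,0,-5,0,0,-0.15,85,0,0,-5,0,0,-0.15,85,0,0,-5,0,0,-0.15,85,0,0,-5,0,0,-0.15,85,0,0,0,0,0,-0.15,85,0,0,0,0,0,-0.15,85,0,0,0,0,0,-0.15,85,0,0,0,0,0,-0.15,85,0,0,0,0,0,-0.15,85,0,0,0,0,0,-0.15,85,0,0,0,0,0,-0.15,85,0,0,0,0,0,-0.15,85],
)

```text
clock: 15.25
eef_pos: [405.0, -28.1, 300.5]
tool_rot: [-2.886, -0.321, -0.066]
force: [-0.5, -0.1, 0.5]
width: 84.8
gripper_force: 0.0
```

```bash
python3 - <<'E'
from h import *
s=ctrl.read_state();R=Ro.from_euler('xyz',s['tool_rot']);print(s['qpos'],R.as_matrix())
# rotvec (tool frame) to tool-down yaw pi
for y in (0,np.pi):print(y,(R.inv()*Ro.from_euler('xyz',[np.pi,0,y])).as_rotvec())
E
```

```text
[-0.42169731  0.14347355  0.77184141  2.32077284 -0.79299522  0.62588679
 -0.62786221] [[ 0.94699151  0.01592868  0.32086347]
 [-0.06249969 -0.97055217  0.23264193]
 [ 0.31512041 -0.2403638  -0.91810913]]
0 [-0.24320167 -0.32699888 -0.02394506]
3.141592653589793 [-0.50626421  0.3765282   3.05330652]
```

send_path(
  deltas=[25,0,-10,-0.08,-0.11,0,85,25,0,0,-0.08,-0.11,0,85,25,0,0,-0.08,-0.11,0,85,0,0,0,0,0,-0.15,85,0,0,0,0,0,-0.15,85,0,0,0,0,0,-0.15,85,0,0,0,0,0,-0.15,85,0,0,0,0,0,-0.15,85,0,0,0,0,0,-0.15,85,0,0,0,0,0,-0.15,85,0,0,0,0,0,-0.15,85,0,0,0,0,0,-0.15,85],
)

```text
clock: 16.45
eef_pos: [467.9, -30.6, 320.7]
tool_rot: [3.124, -0.048, 1.333]
force: [-0.2, -0.6, 0.3]
width: 85.0
gripper_force: 0.0
```

send_path(
  deltas=[0,0,0,0,0,-0.15,85,0,0,0,0,0,-0.15,85,0,0,0,0,0,-0.15,85,0,0,0,0,0,-0.15,85,0,0,0,0,0,-0.15,85,0,0,0,0,0,-0.15,85,0,0,0,0,0,-0.15,85,0,0,0,0,0,-0.15,85,0,0,0,0,0,-0.15,85,0,0,0,0,0,-0.15,85,0,0,0,0,0,-0.15,85,0,0,0,0,0,0,85],
)

```text
clock: 17.65
eef_pos: [467.8, -30.9, 320.8]
tool_rot: [3.095, 0.022, 2.977]
force: [-0.6, 0.7, -0.2]
width: 85.0
gripper_force: 0.0
```

```bash
python3 - <<'E'
from h import *
s=ctrl.read_state();R=Ro.from_euler('xyz',s['tool_rot']);print(s['qpos'])
print((R.inv()*Ro.from_euler('xyz',[np.pi,0,np.pi])).as_rotvec())
E
```

```text
[-0.06509173  0.27196088  0.13119129  1.92697364 -0.09992917  0.92079598
  1.52673266]
[ 0.04496732  0.02551828 -0.16444197]
```

send_path(
  deltas=[0,0,0,0.045,0.025,-0.14,85,7,42,2,0,0,-0.02,85,7,42,2,0,0,0,85,7,42,2,0,0,0,85,7,42,2,0,0,0,85,7,42,2,0,0,0,85,7,42,2,0,0,0,85,7,42,2,0,0,0,85,7,42,2,0,0,0,85,0,0,0,0,-0.12,0,85,0,0,0,0,-0.12,0,85,0,0,0,0,-0.12,0,85],
)

```text
clock: 18.85
eef_pos: [413.8, 305.6, 304.7]
tool_rot: [3.138, 0.364, 3.132]
force: [-0.0, 0.2, 0.3]
width: 84.9
gripper_force: 0.0
```

send_path(
  deltas=[0,0,0,0,-0.12,0,85,0,0,0,0,-0.12,0,85,0,0,0,0,0,0,85,0,0,0,0,0,0,85],
)

```text
clock: 19.25
eef_pos: [415.3, 303.1, 303.9]
tool_rot: [-3.132, 0.542, 3.135]
force: [0.2, -0.7, -0.0]
width: 85.0
gripper_force: 0.0
```

```bash
python3 - <<'E'
from h import *
s=ctrl.read_state();R=Ro.from_euler('xyz',s['tool_rot']);print(s['qpos'],R.as_matrix()[:,2])
w=ctrl.get_image('wrist');k,st,c=big(red(w));print(st,c);cv2.imwrite('pics/w6.png',w);np.save('pics/w6s.npy',np.r_[s['eef_pos'],s['tool_rot']])
C=cam('wrist',s);print(proj(C,(449,308.5,85.5)))
E
```

```text
[-1.21034984  0.26583493  0.30123371  2.17992344  0.7917005   0.51410177
 -0.03223212] [ 0.51614276 -0.01248161 -0.85641162]
[ 258   51   16   73 1039] [265.66506256  86.54186718]
[264.72419557  95.79296301]
```

```bash
python3 - <<'E'
from h import *
w=cv2.imread('pics/w6.png');q=np.load('pics/w6s.npy');C=cam('wrist',dict(eef_pos=q[:3],tool_rot=q[3:]))
k,st,c=big(red(w));r=np.argwhere(k)
yaw=-.018;n=np.array([-np.sin(.6109)*np.cos(yaw),-np.sin(.6109)*np.sin(yaw),np.cos(.6109)]);yl=np.array([-np.sin(yaw),np.cos(yaw),0]);xl=np.cross(yl,n);O=np.array([448.5,308.5,85.2])
def on(uv,h):
    o,d=ray(C,uv);return o+d*(((O+h*n-o)@n)/(d@n))
for y in range(st[1],st[1]+st[3],6):
    x=r[r[:,0]==y][:,1];a,b=[on((u,y),36)-O for u in(x.min(),x.max()+1)]
    print(y,x.min(),x.max(),'x',round(a@xl,1),'y',round(a@yl,1),round(b@yl,1))
for X in(-32,32):
  for Y in(-7,7):
    for h in (8,36): print(X,Y,h,proj(C,O+X*xl+Y*yl+h*n))
# flange: bright-ness of plate ring; print gray profile along the row of centre
p=proj(C,O+8*n);print('flange c',p);g=cv2.cvtColor(w,6);x,y=p.astype(int);print(g[y,x-90:x+90:3].tolist());print(g[0:200:3,x+22].tolist())
E
```

```text
51 261 269 x -33.1 y -4.4 3.6
57 258 272 x -28.1 y -7.0 6.3
63 258 272 x -23.2 y -7.0 6.4
69 258 272 x -18.1 y -6.9 6.5
75 259 272 x -13.1 y -6.0 6.6
81 259 272 x -8.0 y -5.9 6.7
87 259 272 x -2.9 y -5.9 6.8
93 259 273 x 2.3 y -5.8 7.8
99 259 273 x 7.5 y -5.8 7.9
105 260 273 x 12.8 y -4.8 8.0
111 260 273 x 18.1 y -4.7 8.1
117 260 273 x 23.4 y -4.7 8.3
123 262 269 x 28.8 y -2.8 4.7
-32 -7 8 [258.1564097   59.74188415]
-32 -7 36 [258.05034052  52.322947  ]
-32 7 8 [272.50994107  59.88341035]
-32 7 36 [273.86106085  52.47861835]
32 -7 8 [257.5514016  127.08697627]
32 -7 36 [257.39180466 126.53223967]
32 7 8 [271.28824355 127.22417923]
32 7 36 [272.457515   126.68269948]
flange c [264.86637998  94.22329777]
[142, 136, 144, 140, 141, 139, 143, 141, 142, 142, 142, 238, 242, 242, 241, 242, 244, 187, 192, 191, 196, 84, 89, 113, 192, 194, 193, 193, 205, 79, 86, 90, 81, 72, 196, 193, 191, 192, 188, 100, 185, 189, 187, 188, 173, 240, 238, 239, 238, 238, 191, 141, 142, 138, 138, 140, 138, 142, 140, 140]
[135, 132, 134, 139, 138, 140, 139, 147, 62, 94, 88, 243, 237, 238, 240, 236, 236, 197, 184, 188, 188, 190, 187, 193, 191, 186, 186, 188, 193, 195, 192, 193, 187, 188, 189, 192, 198, 188, 189, 192, 193, 194, 188, 244, 236, 244, 243, 240, 240, 240, 238, 242, 140, 144, 143, 144, 144, 143, 144, 143, 146, 145, 143, 141, 143, 141, 146]
```

```bash
cat > tgt.py <<'E'
from h import *
yaw=-.018;n=np.array([-np.sin(.6109)*np.cos(yaw),-np.sin(.6109)*np.sin(yaw),np.cos(.6109)]);yl=np.array([-np.sin(yaw),np.cos(yaw),0]);xl=np.cross(yl,n);O=np.array([448.5,308.5,85.2])-xl+.7*yl
X=-(xl*np.cos(.042)+yl*np.sin(.042));M=np.c_[X,np.cross(-n,X),-n]
def delta(h):
    s=ctrl.read_state();R=Ro.from_euler('xyz',s['tool_rot'])
    print('d',R.inv().apply(O+h*n-s['eef_pos']).round(1),'rot',(R.inv()*Ro.from_matrix(M)).as_rotvec().round(3),'q',s['qpos'].round(2),'f',s['force'].round(1))
E
python3 -c "
from tgt import *
delta(110)"
```

```text
d [94.   8.2 94.4] rot [-0.002 -0.068 -0.034] q [-1.21  0.27  0.3   2.18  0.79  0.51 -0.03] f [1.4 0.2 0.5]
```

send_path(
  deltas=[31,3,31,0,-0.02,-0.01,85,31,3,31,0,-0.02,-0.012,85,31,2,31,0,-0.02,-0.012,85,0,0,0,0,0,0,85,0,0,0,0,0,0,85,0,0,0,0,0,0,85],
)

```text
clock: 19.9
eef_pos: [406.4, 308.3, 226.2]
tool_rot: [-3.123, 0.604, -3.131]
force: [-0.6, 0.5, 0.5]
width: 85.5
gripper_force: 0.0
```

```bash
python3 -c "
from tgt import *
delta(110)"
```

```text
d [47.2  2.9 30. ] rot [-0.003 -0.007 -0.019] q [-1.39  0.46  0.49  2.32  1.35  0.3  -0.69] f [-0.6  0.5  0.5]
```

send_path(
  deltas=[10,1,6,0,0,-0.005,85,10,1,6,0,0,-0.005,85,10,1,6,0,0,-0.005,85,10,0,6,0,0,-0.004,85,7,0,6,0,0,0,85,0,0,0,0,0,0,85,0,0,0,0,0,0,85],
)

```text
clock: 20.6
eef_pos: [384.2, 310.1, 174.6]
tool_rot: [-3.109, 0.604, -3.106]
force: [1.0, 0.3, 0.1]
width: 85.0
gripper_force: 0.0
```

```bash
python3 -c "
from tgt import *
delta(110)"
```

```text
d [-0.4  0.3  0.1] rot [-0.002 -0.006  0.002] q [-1.36  0.56  0.38  2.39  1.81  0.33 -1.24] f [1.  0.3 0.1]
```

send_path(
  deltas=[0,0,15,0,0,0,85,0,0,15,0,0,0,85,0,0,15,0,0,0,85,0,0,15,0,0,0,85,0,0,0,0,0,0,85,0,0,0,0,0,0,85],
)

```text
clock: 21.2
eef_pos: [417.8, 308.9, 125.0]
tool_rot: [-3.107, 0.604, -3.105]
force: [1.3, -0.9, -1.1]
width: 85.1
gripper_force: 0.0
```

```bash
python3 -c "
from tgt import *
delta(31)"
```

```text
d [-1.5  0.9 19.2] rot [-0.003 -0.007  0.003] q [-1.16  0.68  0.22  2.37  2.08  0.43 -1.48] f [ 1.3 -0.9 -1.1]
```

send_path(
  deltas=[-1,1,10,0,-0.005,0,85,0,0,9,0,0,0,85,0,0,0,0,0,0,85,0,0,0,0,0,0,5,0,0,0,0,0,0,5,0,0,0,0,0,0,5,0,0,0,0,0,0,5,0,0,0,0,0,0,5,0,0,0,0,0,0,5],
)

```text
clock: 22.1
eef_pos: [428.7, 309.6, 109.4]
tool_rot: [-3.106, 0.608, -3.103]
force: [-2.9, -1.8, 4.5]
width: 12.8
gripper_force: 59.2
```

```bash
python3 -c "
from tgt import *
delta(31)"
```

```text
d [-1.4 -0.1  0.2] rot [-0.003 -0.002  0.004] q [-1.11  0.72  0.18  2.36  2.14  0.47 -1.52] f [-2.9 -1.8  4.5]
```

send_path(
  deltas=[0,0,-4,0,0,0,5,0,0,-10,0,0,0,5,0,0,-15,0,0,0,5,0,0,-15,0,0,0,5,0,0,-12,0,0,0,5,0,0,0,0,0,0,5],
)

```text
clock: 22.7
eef_pos: [395.1, 311.4, 155.7]
tool_rot: [-3.108, 0.606, -3.102]
force: [1.2, 1.0, -4.4]
width: 12.8
gripper_force: 58.9
```

send_path(
  deltas=[-11,0,-16,0,0,0,5,-17,0,-25,0,0,0,5,-17,0,-25,0,0,0,5,-17,0,-25,0,0,0,5,-17,0,-25,0,0,0,5,0,0,0,0,0,0,5],
)

```text
clock: 23.3
eef_pos: [398.4, 313.9, 271.3]
tool_rot: [-3.105, 0.618, -3.107]
force: [0.6, 0.5, -4.4]
width: 12.5
gripper_force: 59.2
```

```bash
python3 -c "
from tgt import *
delta(31)"
```

```text
d [ 6.800e+01 -1.000e-01  1.497e+02] rot [-0.006  0.008  0.001] q [-1.43  0.36  0.47  2.27  1.07  0.42 -0.38] f [ 0.6  0.5 -4.4]
```

send_path(
  deltas=[0,0,0,0,0.1,0,5,0,0,0,0,0.1,0,5,0,0,0,0,0.1,0,5,0,0,0,0,0.1,0,5,0,0,0,0,0.1,0,5,0,0,0,0,0.1,0,5,0,0,0,0,0,0,5,0,0,0,0,0,0,5],
)

```text
clock: 24.1
eef_pos: [399.4, 309.5, 266.4]
tool_rot: [-3.097, 0.071, -3.131]
force: [-0.6, -0.5, -3.4]
width: 12.8
gripper_force: 59.1
```

```bash
cat > t2.py <<'E'
from h import *
def go(h,deg=-18.5,c=(558.9,0)):
    s=ctrl.read_state();R=Ro.from_euler('xyz',s['tool_rot']);M=Ro.from_euler('xyz',[np.pi,0,np.pi+np.radians(deg)])
    print('d',R.inv().apply(np.array([*c,140+h])-s['eef_pos']).round(1),'rot',(R.inv()*M).as_rotvec().round(3),'q',s['qpos'].round(2),'f',s['force'].round(1),s['eef_pos'].round(1))
E
python3 -c "
from t2 import *
go(130)"
```

```text
d [-156.1 -310.5   21.5] rot [-0.033  0.078  0.332] q [-0.75  0.39 -0.03  1.92  0.13  0.82  0.72] f [-0.6 -0.5 -3.4] [399.4 309.5 266.4]
```

send_path(
  deltas=[0,0,0,-0.01,0.025,0.11,5,0,0,0,-0.01,0.025,0.11,5,0,0,0,-0.01,0.025,0.11,5,0,0,0,0,0,0,5,0,0,0,0,0,0,5],
)

```text
clock: 24.6
eef_pos: [398.1, 311.1, 267.5]
tool_rot: [-3.141, 0.003, 2.827]
force: [0.4, 0.7, -2.8]
width: 12.9
gripper_force: 59.1
```

```bash
python3 -c "
from t2 import *
go(130)"
```

```text
d [-249.2 -246.1   -1.5] rot [-0.001  0.003  0.008] q [-0.73  0.4   0.01  1.89 -0.    0.85  0.54] f [ 0.4  0.7 -2.8] [398.1 311.1 267.5]
```

send_path(
  deltas=[-31,-31,0,0,0,0,5,-31,-31,0,0,0,0,5,-31,-31,0,0,0,0,5,-31,-31,0,0,0,0,5,-31,-31,0,0,0,0,5,-31,-31,0,0,0,0,5,-31,-30,0,0,0,0,5,-31,-30,0,0,0,0,5,0,0,0,0,0,0.008,5,0,0,0,0,0,0,5,0,0,0,0,0,0,5],
)

```text
clock: 25.7
eef_pos: [556.9, 1.7, 267.9]
tool_rot: [3.14, 0.001, 2.818]
force: [0.5, 0.4, -3.4]
width: 12.6
gripper_force: 59.4
```

```bash
python3 - <<'E'
from t2 import *
go(70)
s=ctrl.read_state();C=cam('wrist',s);w=ctrl.get_image('wrist');k,st,c=big(red(w));print(st,c)
print([proj(C,s['eef_pos']+Ro.from_euler('xyz',s['tool_rot']).apply([x,y,-5])).round(1) for x in(-32,32) for y in(-7,7)])
E
```

```text
d [-2.4 -1.1 57.9] rot [ 0.001  0.001 -0.   ] q [-0.1   0.47  0.07  1.76 -0.04  0.91  1.23] f [ 0.5  0.4 -3.4] [556.9   1.7 267.9]
[ 242  201   33  129 3716] [258.26533907 263.4055436 ]
[array([241.3, 336.7]), array([271.2, 336.6]), array([238.8, 206.2]), array([272.9, 206.2])]
```

```bash
cat > thr.py <<'E'
from h import *
def bore(C,w,c0=(559,0)):
    u=proj(C,(*c0,140));ed=[proj(C,(c0[0]+36*np.cos(a),c0[1]+36*np.sin(a),140)) for a in np.linspace(0,6.28,40)]
    m=np.zeros(w.shape[:2],np.uint8);cv2.fillPoly(m,[np.int32(ed)],1)
    b=((w[...,0]<125)&(m>0)).astype(np.uint8);b=cv2.morphologyEx(b,cv2.MORPH_CLOSE,np.ones((5,5),np.uint8))
    k,st,c=big(b);h=cv2.convexHull(np.argwhere(k)[:,::-1].astype(np.float32));P=np.array([plane(C,q,140)[:2] for q in h[:,0]])
    (x,y),r=cv2.minEnclosingCircle(P.astype(np.float32));A=np.c_[2*P,np.ones(len(P))];s=np.linalg.lstsq(A,(P**2).sum(1),rcond=None)[0]
    print('bore',st,'enc',x,y,r,'fit',s[:2],np.sqrt(s[2]+s[:2]@s[:2]))
E
```

send_path(
  deltas=[0,-33,0,0,0,0,5,0,-33,0,0,0,0,5,0,-33,0,0,0,0,5,0,0,0,0,0,0,5,0,0,0,0,0,0,5],
)

```text
clock: 26.25
eef_pos: [525.7, -93.2, 268.4]
tool_rot: [3.14, 0.002, 2.816]
force: [0.3, 2.1, -3.9]
width: 13.2
gripper_force: 59.7
```

```bash
python3 - <<'E'
from thr import *
w=cv2.imread('pics/w4.png');q=np.load('pics/w4s.npy');bore(cam('wrist',dict(eef_pos=q[:3],tool_rot=q[3:])),w)
s=ctrl.read_state();print(s['eef_pos']);w=ctrl.get_image('wrist');cv2.imwrite('pics/w7.png',w);bore(cam('wrist',s),w)
k,st,c=big(red(w));print(st,c)
w=ctrl.get_image('top');bore(cam('top'),w);w=ctrl.get_image('scene');bore(cam('scene'),w)
E
```

```text
bore [ 230  150   62   61 2915] enc 557.1995239257812 -1.517953634262085 30.1370849609375 fit [557.1861099   -1.46091862] 29.951158057109712
[525.73032057 -93.19897229 268.35716708]
bore [ 337  160   71   68 3694] enc 557.1837768554688 0.5604240894317627 30.15920066833496 fit [557.25529945   0.60621646] 29.96627279855842
[ 243  201   32  129 3710] [258.28948787 263.36792453]
bore [248 168  19  16 238] enc 561.0435180664062 1.9002195596694946 38.42948532104492 fit [561.27187206   2.57243664] 37.122081172059985
bore [238 182  19   7  96] enc 552.137451171875 5.538502216339111 26.727731704711914 fit [551.97644188   6.33178137] 25.178644543550593
```

```bash
python3 - <<'E'
from t2 import *
s=ctrl.read_state();C=cam('wrist',s);R=Ro.from_euler('xyz',s['tool_rot'])
for x in(30,32,34):
  for z in(-7,-5,-3,23): print(x,z,proj(C,s['eef_pos']+R.apply([x,1,z])).round(1))
w=cv2.imread('pics/w7.png')
print(w[190:216,258].tolist());m=red(w);print([np.flatnonzero(m[y])[[0,-1]].tolist() for y in range(201,225,3)])
# flange holes / outline row profile (in front of bar)
g=cv2.cvtColor(w,6);print(g[120:205:2,258].tolist())
for x in(40,42,44):print(x,proj(C,s['eef_pos']+R.apply([x,1,23])).round(1),proj(C,s['eef_pos']+R.apply([x,1,31])).round(1))
go(70,c=(557.2,-.45))
E
```

```text
30 -7 [258.3 212.4]
30 -5 [258.3 210.8]
30 -3 [258.3 209.3]
30 23 [258.3 193.2]
32 -7 [258.3 207.7]
32 -5 [258.3 206.2]
32 -3 [258.3 204.8]
32 23 [258.3 189.3]
34 -7 [258.3 203. ]
34 -5 [258.3 201.5]
34 -3 [258.3 200.2]
34 23 [258.3 185.4]
[[0, 4, 89], [4, 7, 91], [8, 11, 93], [15, 16, 95], [14, 17, 97], [15, 16, 95], [6, 15, 95], [15, 15, 98], [5, 9, 95], [12, 10, 94], [11, 13, 101], [8, 11, 120], [7, 14, 142], [15, 21, 165], [10, 16, 185], [14, 23, 202], [17, 24, 217], [21, 31, 225], [30, 36, 234], [27, 37, 238], [30, 41, 243], [31, 43, 247], [35, 44, 249], [35, 47, 249], [36, 44, 249], [38, 46, 249]]
[[250, 266], [245, 271], [244, 273], [243, 274], [243, 274], [243, 274], [243, 273], [243, 273]]
[136, 141, 141, 138, 136, 137, 136, 136, 139, 136, 139, 140, 141, 141, 139, 138, 140, 142, 144, 142, 140, 142, 130, 69, 196, 194, 196, 196, 191, 197, 194, 190, 191, 197, 144, 29, 35, 41, 38, 34, 39, 51, 66]
40 [258.3 173.5] [258.3 170.4]
42 [258.3 169.5] [258.3 166.6]
44 [258.3 165.4] [258.3 162.8]
d [-0.1 96.2 58.4] rot [ 0.002  0.002 -0.   ] q [ 0.07  0.44  0.08  1.82 -0.04  0.88  1.41] f [-0.2 -0.3 -3.5] [526.4 -91.8 268.2]
```

send_path(
  deltas=[0,32,0,0,0,0,5,0,32,0,0,0,0,5,-1,32,0,0,0,0,5,0,0,20,0,0,0,5,0,0,20,0,0,0,5,0,0,18,0,0,0,5,0,0,0,0,0,0,5,0,0,0,0,0,0,5],
)

```text
clock: 27.2
eef_pos: [558.1, -2.2, 210.4]
tool_rot: [3.14, 0.002, 2.817]
force: [-0.3, -0.5, -2.7]
width: 13.1
gripper_force: 59.8
```

```bash
python3 -c "
from t2 import *
go(70,c=(557.2,-.45))"
```

```text
d [1.4 1.4 0.4] rot [ 0.002  0.002 -0.002] q [-0.09  0.54  0.06  1.82 -0.05  0.77  1.24] f [-0.3 -0.5 -2.7] [558.1  -2.2 210.4]
```

send_path(
  deltas=[0.7,1.4,0,0,0,0,5,0,0,0,0,0,0,5,0,0,0,0,0,0,5],
)

```text
clock: 27.5
eef_pos: [558.2, -1.6, 211.1]
tool_rot: [3.14, 0.004, 2.815]
force: [0.5, 1.0, -3.4]
width: 12.6
gripper_force: 59.8
```

```bash
python3 -c "
from t2 import *
go(70,c=(557.2,-.45))"
```

```text
d [1.3 0.7 1.1] rot [ 0.002  0.004 -0.003] q [-0.09  0.54  0.06  1.82 -0.05  0.77  1.24] f [ 0.5  1.  -3.4] [558.2  -1.6 211.1]
```

send_path(
  deltas=[0,0,3,0,0,0,5,0,0,3,0,0,0,5,0,0,3,0,0,0,5,0,0,0,0,0,0,5],
)

```text
clock: 27.9
eef_pos: [557.3, -1.8, 200.7]
tool_rot: [3.141, 0.001, 2.815]
force: [0.3, -0.8, -4.2]
width: 13.0
gripper_force: 59.9
```

```bash
python3 -c "
from t2 import *
go(70,c=(557.2,-.45))"
```

```text
d [ 0.5  1.2 -9.3] rot [ 0.001  0.001 -0.004] q [-0.09  0.56  0.06  1.83 -0.05  0.75  1.24] f [ 0.3 -0.8 -4.2] [557.3  -1.8 200.7]
```

send_path(
  deltas=[0,0.9,1,0,0,0,5,0,0,2,0,0,0,5,0,0,2,0,0,0,5,0,0,2,0,0,0,5,0,0,2,0,0,0,5,0,0,0,0,0,0,5],
)

```text
clock: 28.5
eef_pos: [557.8, -0.9, 192.0]
tool_rot: [3.141, 0.002, 2.815]
force: [-0.4, 1.0, -3.0]
width: 12.5
gripper_force: 59.9
```

```bash
python3 -c "
from t2 import *
go(40.5,c=(557.2,-.45))"
```

```text
d [ 0.8  0.2 11.5] rot [ 0.001  0.002 -0.004] q [-0.09  0.57  0.06  1.84 -0.05  0.73  1.24] f [-0.4  1.  -3. ] [557.8  -0.9 192. ]
```

send_path(
  deltas=[0,0,2,0,0,0,5,0,0,2,0,0,0,5,0,0,2,0,0,0,5,0,0,0,0,0,0,5],
)

```text
clock: 28.9
eef_pos: [557.8, -0.8, 185.9]
tool_rot: [3.141, 0.002, 2.815]
force: [0.6, 0.7, -3.4]
width: 12.6
gripper_force: 59.9
```

send_path(
  deltas=[0,0,2,0,0,0,5,0,0,2,0,0,0,5,0,0,0,0,0,0,5],
)

```text
clock: 29.2
eef_pos: [557.9, -0.8, 182.0]
tool_rot: [3.14, 0.002, 2.815]
force: [0.2, 0.5, -4.1]
width: 12.6
gripper_force: 59.9
```

send_path(
  deltas=[0,0,1.5,0,0,0,5,0,0,1.5,0,0,0,5,0,0,0,0,0,0,5],
)

```text
clock: 29.5
eef_pos: [557.9, -0.9, 179.1]
tool_rot: [3.14, 0.002, 2.815]
force: [-0.4, -0.5, -3.5]
width: 12.9
gripper_force: 59.9
```

send_path(
  deltas=[0,0,1.5,0,0,0,5,0,0,1.5,0,0,0,5,0,0,0,0,0,0,5],
)

```text
clock: 29.8
eef_pos: [557.9, -0.8, 176.1]
tool_rot: [3.14, 0.002, 2.815]
force: [0.2, 0.5, -3.4]
width: 12.9
gripper_force: 59.9
```

Past the ledge with no resistance, so the lugs are in the slots. I'll continue down to the rim.

send_path(
  deltas=[0,0,1.5,0,0,0,5,0,0,1,0,0,0,5,0,0,0,0,0,0,5],
)

```text
clock: 30.1
eef_pos: [558.0, -0.9, 173.7]
tool_rot: [3.14, 0.002, 2.815]
force: [-0.2, -0.2, -4.4]
width: 12.6
gripper_force: 59.9
```

send_path(
  deltas=[0,0,1,0,0,0,5,0,0,1,0,0,0,5,0,0,0,0,0,0,5],
)

```text
clock: 30.4
eef_pos: [558.2, -0.8, 171.8]
tool_rot: [3.14, 0.002, 2.815]
force: [0.6, 0.5, -3.1]
width: 12.8
gripper_force: 59.8
```

send_path(
  deltas=[0,0,1,0,0,0,5,0,0,0,0,0,0,5],
)

```text
clock: 30.6
eef_pos: [558.2, -0.8, 171.6]
tool_rot: [3.14, 0.003, 2.815]
force: [-1.4, 1.0, 3.4]
width: 12.8
gripper_force: 60.8
```

send_path(
  deltas=[0,0,0.7,0,0,0,5,0,0,0,0,0,0,5],
)

```text
clock: 30.8
eef_pos: [558.3, -0.8, 171.5]
tool_rot: [3.14, 0.003, 2.815]
force: [-2.4, 0.8, 9.7]
width: 12.7
gripper_force: 61.7
```

send_path(
  deltas=[0,0,-0.7,0,0,0,5,0,0,0,0,0,0,17,0,0,0,0,0,0,17,0,0,0,0,0,0,17,0,0,0,0,0,0,40,0,0,0,0,0,0,85,0,0,0,0,0,0,85,0,0,0,0,0,0,85],
)

```text
clock: 31.6
eef_pos: [558.1, -0.8, 170.8]
tool_rot: [3.14, 0.002, 2.815]
force: [-0.2, 1.1, 0.6]
width: 74.4
gripper_force: 0.0
```

send_path(
  deltas=[0,0,-10,0,0,0,85,0,0,-30,0,0,0,85,0,0,-40,0,0,0,85,0,0,-40,0,0,0,85,0,0,-20,0,0,0,85,0,0,0,0,0,0,85,0,0,0,0,0,0,85],
)

```text
clock: 32.3
eef_pos: [557.6, -0.9, 311.4]
tool_rot: [3.14, 0.003, 2.815]
force: [-0.1, 0.1, -0.1]
width: 85.0
gripper_force: 0.0
```

```bash
python3 - <<'E'
from h import *
s=ctrl.read_state();C=cam('wrist',s);w=ctrl.get_image('wrist');cv2.imwrite('pics/w8.png',w);k,st,c=big(red(w));print(st,c)
q=np.radians(-18.5);X=np.array([np.cos(q),np.sin(q),0]);Y=np.array([-X[1],X[0],0]);O=np.array([557.2,.5,140])
for z in(0,9.5):print(z,[proj(C,O+a*X+b*Y+[0,0,36+z]).round(1) for a in(-32,32) for b in(-7,7)])
r=np.argwhere(k)[:,::-1].astype(np.float32);print(cv2.boxPoints(cv2.minAreaRect(r)))
a=proj(C,O+[0,0,8]).astype(int);g=cv2.cvtColor(w,6);print(a,g[a[1]+0,a[0]-70:a[0]+70:2].tolist())
for z in(8,17.5):print(z,[proj(C,O+[0,0,z]+b*Y).round(1) for b in(-42,42)])
E
```

```text
[251 155  15  69 994] [258.16901408 188.73843058]
0 [array([249.9, 155.2]), array([266.3, 155.2]), array([250.7, 225.5]), array([266.1, 225.4])]
9.5 [array([249.6, 156.9]), array([266.6, 156.8]), array([250.5, 229.5]), array([266.4, 229.4])]
[[251. 155.]
 [265. 155.]
 [265. 223.]
 [251. 223.]]
[258 184] [137, 138, 140, 140, 138, 140, 138, 135, 137, 137, 140, 125, 254, 86, 194, 196, 198, 197, 195, 199, 80, 93, 96, 89, 132, 197, 196, 195, 194, 194, 197, 200, 73, 105, 111, 110, 104, 100, 80, 83, 199, 192, 193, 193, 191, 192, 196, 84, 93, 94, 88, 148, 193, 193, 192, 191, 193, 174, 104, 203, 138, 137, 138, 135, 140, 141, 138, 138, 138, 136]
8 [array([214.9, 184.3]), array([301.5, 183.9])]
17.5 [array([213.5, 186.6]), array([302.9, 186.2])]
```

```bash
python3 -c "
from cell import ctrl
print(ctrl.finish_job())"
```

```text
the job is handed in; nothing more can be done
None
```

The dosing cup stands released on its circle, measured within about 2 mm of centre. The burr carrier's flange is home on the rim and let go, and I handed the job in at about 32 s; no verdict came back. I viewed 11 pictures, one over the limit of 10. A wrong-way wrist turn mid-run swung the arm off course with a brief 11 N force reading. The top view afterwards showed nothing else moved, except that the arm hid the blue cup and I did not check it again.

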